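# Caliper a pastry ring

## Task

Take the tall, narrow pastry ring from the baking pan and stand it on the table between the open jaws of the bench caliper, well in between them rather than out at the tips. Then slide the moving jaw up to it by feel until both jaws bear on the ring with light pressure, about 5 N, keeping the moving jaw square on its beam so that it does not tilt, and leave the caliper closed on the standing ring so that the width can be read. Leave the other things where they are.

Things in the scene. Friction and masses are not known exactly. Their poses are not given: they have to be found in the camera images.
- tall_ring: The work: a plain steel pastry ring (a tube open at both ends), the tallest and narrowest of the three cutters on the pan, 60 mm high, wall 2.5 mm, about 70 g. It is a used ring, slightly out of round: 45 to 57 mm across outside, a few mm more one way than the other; its width between the jaws is what is being measured. Origin: centre of its lower end; z up, x along its greatest width.
- caliper: Digital caliper clamped flat in a fixed bench holder. Origin on the table under the middle of its 300 mm beam (16 mm wide, 27 to 33 mm up); z up, y along the beam; jaws point to -x. Foot plate 6 mm thick, only at x -6 to +64 mm (so the ring stands on bare table). Clamp blocks at y -147 to -121 and +122 to +148 mm (x -6 to +40, up to 49 mm high). All but the moving jaw is rigid.
- fixed_jaw: Beam with the fixed jaw. Axes as the caliper's, origin at the beam's middle, 30 mm up. The fixed jaw's flat face lies at y = -115 mm and looks to +y. Both jaws are 6 mm thick (27 to 33 mm above the table) and reach from the beam's edge (x = -8 mm) to their tips (x = -70 mm).
- sliding_jaw: Moving jaw with its black housing, one piece sliding along the beam. Origin on the beam's centreline in the plane of its face (looking to -y), 30 mm up; axes as the caliper's when square. Housing x -18 to +18, y 0 to 78 mm, 24 to 42 mm up; jaw blade on its -x side at y 0 to 20, thumb roller sticking out 6 mm there at y 66 to 77. It rocks about the vertical by 0.33 rad per N m of twist and springs back.
- slider_grip (a point): Middle of the moving housing, on the beam's centreline 40 mm behind the measuring face, 33 mm above the table: here the housing can be gripped across its 36 mm width (along the caliper's x) between jaw blade and thumb roller, or it can be pushed.
- reading (a joint): Gap between the two measuring faces in m: 0 shut, grows as the moving jaw slides to the caliper's +y, up to 0.150. It starts open by 0.095 to 0.130. Sliding takes about 2.5 N of friction; the jaw stays where it is left.
- pan: Dark baking pan, 230 x 330 mm, rim 20 mm high, floor 3 mm thick, fixed to the table. Origin under its centre; y along its length. The three cutters stand on it in a row about 105 mm apart.
- wide_ring: Bystander on the pan: low wide steel ring, 74 mm across, 35 mm high. Origin: centre of its lower end.
- square_cutter: Bystander on the pan: square steel cutter, 58 x 58 mm, 42 mm high. Origin: centre of its lower end.
- bowl: Bystander: green plastic mixing bowl, 170 mm across, 75 mm high, behind the work. Origin: centre of its underside.
- measuring_cup: Bystander: steel measuring cup, 72 mm across, 75 mm high, with a flat handle. Origin: centre of its underside.
- jar: Bystander: amber glass jar, 72 mm across, 100 mm high. Origin: centre of its underside.
- brush: Bystander: pastry brush lying between pan and caliper on the robot's side. Origin under its middle.
- scraper: Bystander: steel bench scraper, about 85 x 150 mm, 16 mm high, lying. Origin under its blade's middle.
- spatula: Bystander: black spatula lying behind the pan. Origin under its middle.
There are look-alikes about, which are no part of the job. What is shaped like the tall_ring but blue is not meant.

How it is judged:
By the outcome, as a careful person would: the job done as asked, in the order asked, and still so for the second after the job is handed in, with the robot touching nothing.
It also fails if it takes over 64 s, if anything falls off the work surface, if the arm or the gripper's body presses on something with over 40 N, if the wrist force passes 120 N, or if a joint passes its speed limit or range.

## Robot

A 6-joint arm with a two-finger parallel gripper is mounted at the origin on the work surface. World frame = base frame: x ahead of the robot, y to its left, z up, the work surface at z = 0. Lengths are in m, angles in rad, forces in N, time in s.
With the tool pointing down it reaches from about 0.275 to 0.825 m from the base axis. Payload 4.9 kg.
Tool frame: the origin (TCP) lies between the finger pads; the fingertips stand manip.finger_overhang ahead of it and the grasp point (between the pads) lies 11 mm behind it (manip.finger_overhang is the distance from the TCP to the fingertips, in m); z points along the fingers, y is the direction in which the jaws open and shut (so a half turn about z gives the same grasp; the last joint's range is limited). The gripper opens to 85 mm and grips with 20 to 120 N. Pads are 22 mm wide; open, the fingers measure 114 mm over their backs; the gripper's body (76 mm by 85 mm) begins 54 mm behind the grasp point. The pads swing forward as they close: fully open they stand 13 mm farther back than shut.
Start: joints at [-1.249, 0.326, -0.193, 1.052, 0, 1.437], TCP at [0.242, -0.494, 0.239] pointing down, gripper open.
Joint ranges: [-2.65, 2.65], [-0.97, 1.79], [-1.3, 1.35], [-1.93, 2.1], [-1.47, 1.37], [-3.14, 3.14]. Speed limits (rad/s): [2.57, 2.57, 3.14, 3.14, 3.14, 3.14].

## Interface

Orientations are given as a 3x3 rotation matrix whose columns are the frame's x, y, z axes.
In Python, from plant import observe, imaging, manip gives the robot as it stands. The module is installed in compiled form; this text tells all that it offers.
- The arm moves only by the shell command python3 -m jog 'ROWS' [OPENING] [FORCE]. ROWS is JSON, a list of rows, each a list of 6 numbers: the shift along the tool's x, y, z in units of 50 mm (1.0 is 50 mm), then the turn, a rotation vector about the tool's x, y, z in units of 6 degrees (1.0 is 6 degrees). In form: [[tx, ty, tz, ax, ay, az], ...]. A call has 1 to 5 rows; each row is the pose to reach, as a shift and turn from the pose commanded when the call began, along the tool's axes at that moment; what a row does not reach only later rows make up. A row lasts 1/8 s, in which the tool goes at most 62.5 mm and 10.7 degrees, less where a joint would pass 70% of its speed; a pose out of reach is approached as far as the arm can. A call with a gripper value outside its range is refused whole. OPENING is the gripper command: -1 is fully open, 1 is shut, values between are in proportion, set as the call begins (- or left out, the last holds). The fingers move at their own pace and stop on an object; FORCE is the grip in N (left out, the last holds). Time passes only in rows, so rows that repeat a pose let the fingers close. It gives the time, the measured TCP pose, the force and the opening at its end, in the units of the state.
- observe(): the state, without advancing time (a new reading comes with each control period).
- imaging.capture(name): name is "side" or "top"; returns a dict with "pixels" (480x640x3 uint8, red, green, blue), "intrinsics" (3x3 intrinsics, pixels), "cam_to_world" (4x4, takes a point from camera to world coordinates). Camera axes: x right, y up, looking along -z (the intrinsics and any distortion apply to the point x, -y, -z); pixel columns grow to the right and rows downward; lengths in m; the calibration is good to about 2 mm. A picture is of the moment at which its call begins. There is no depth.
- manip.finish_job(): hands the job in, once; it reports no verdict.
The state is a dict: "time": time; "qpos": joint angles; "joint_vel": joint speeds; "joint_torque": joint torques, N m; "tool_pos": TCP position; "tool_rot": TCP orientation; "force": force on the tool from outside, world axes, zero at the start; "torque": the same for the moment, N m; "width": opening from 0.0 (shut) to 1.0 (fully open).
Only numpy, scipy, OpenCV 4.12 (cv2) and the standard library are available. Lean on these libraries where they do the work, as an engineer would, in place of code of your own. Each camera call takes 0.05 s, during which the arm holds its last target.

## Working session

There is one attempt and no reset: what is moved stays moved. The work goes in short steps, Python scripts to look and compute and a shell command to move; the robot and the scene stay as the last step left them, time stands still between calls to the robot, and variables do not carry over. Pictures are saved under pics/ and viewed, and the job is handed in when it is done.

```bash
mkdir -p pics; ls; python3 - <<'E'
from plant import observe, imaging, manip
import cv2
s=observe()
for k,v in s.items(): print(k,v)
print(manip.finger_overhang)
for n in("side","top"):
    c=imaging.capture(n); cv2.imwrite(f"pics/{n}0.png",c["pixels"][:,:,::-1]); print(n,c["intrinsics"],c["cam_to_world"],[k for k in c])
E
```

```text
pics
time 0.0
qpos [-1.24923148e+00  3.26929119e-01 -1.93566356e-01  1.05200284e+00
 -1.27092005e-05  1.43657530e+00]
joint_vel [ 0.0011174   0.00037063  0.00116966  0.00061892  0.00324323 -0.00051499]
joint_torque [ 2.53357932e-03 -4.43399477e+01  2.62442654e+01  1.55712379e-02
  2.61114865e-04 -7.45164442e-06]
tool_pos [ 0.24191067 -0.49331999  0.23851651]
tool_rot [[ 8.97915441e-01  4.40167647e-01 -5.49972847e-04]
 [ 4.40167938e-01 -8.97914022e-01  1.61072801e-03]
 [ 2.15162026e-04 -1.68837796e-03 -9.99998552e-01]]
force [ 0.67889543 -0.01743759  0.40018201]
torque [-0.0049104  -0.07317891 -0.01295129]
width 0.9985566639281981
0.008
side [[537.07088395   0.         322.91098199]
 [  0.         537.07088395 242.03615781]
 [  0.           0.           1.        ]] [[-0.94668186  0.17279844 -0.27190834  0.18016236]
 [-0.32137714 -0.56568291  0.75942056  1.05572369]
 [-0.02258721  0.80631479  0.59105522  0.87072401]
 [ 0.          0.          0.          1.        ]] ['pixels', 'intrinsics', 'cam_to_world']
top [[515.90197093   0.         310.06334136]
 [  0.         515.90197093 239.64656428]
 [  0.           0.           1.        ]] [[ 1.23484898e-02  9.84954478e-01 -1.72372245e-01  3.27725066e-01]
 [-9.99923132e-01  1.19712968e-02 -3.22765574e-03  1.42150356e-02]
 [-1.11557468e-03  1.72398852e-01  9.85026594e-01  1.31450452e+00]
 [ 0.00000000e+00  0.00000000e+00  0.00000000e+00  1.00000000e+00]] ['pixels', 'intrinsics', 'cam_to_world']
```

View pics/side0.png

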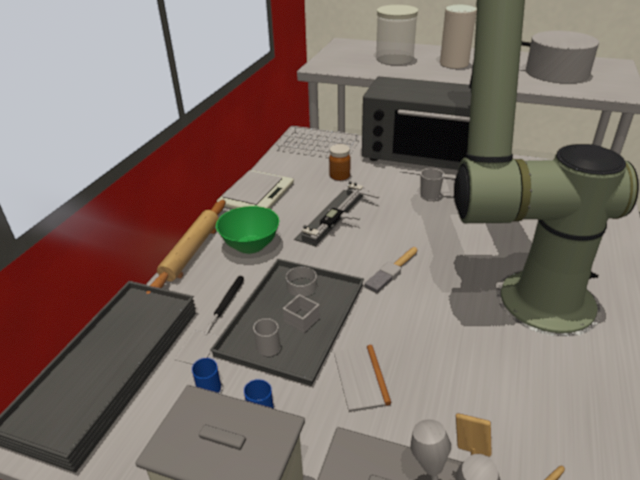

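View pics/top0.png

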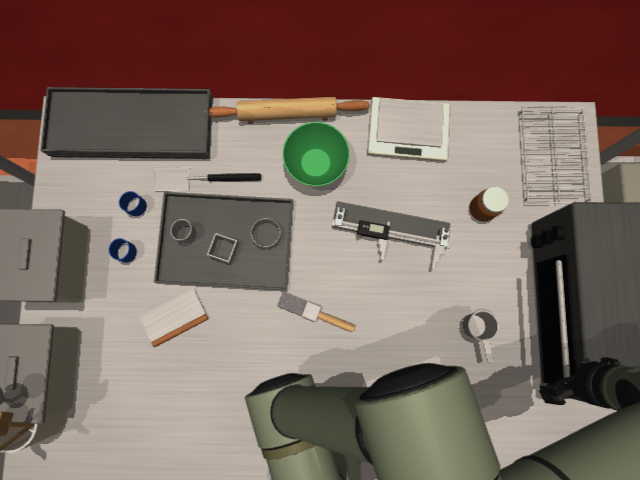

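The side view shows the pan's three cutters: tall narrow ring at (266,337), square at (301,308), wide ring at (301,281). In the top view they are at (181,231), (222,248) and (266,233). The two blue look-alikes are off the pan, at top (132,204) and (123,250). The steel ring at top (181,231) fits the description, and I'll confirm it in crops.

```bash
python3 - <<'E'
import cv2,numpy as np
t=cv2.imread("pics/top0.png");s=cv2.imread("pics/side0.png")
def crop(i,x,y,w,h,f): return cv2.resize(i[y:y+h,x:x+w],None,fx=f,fy=f,interpolation=cv2.INTER_CUBIC)
cv2.imwrite("pics/c_ring.png",np.hstack([crop(t,155,205,50,50,8),crop(s,240,310,50,50,8)]))
cv2.imwrite("pics/c_cal.png",crop(t,325,195,133,80,6))
cv2.imwrite("pics/c_cal_s.png",crop(s,290,175,90,70,8))
E
```

```text
(no output)
```

View pics/c_ring.png

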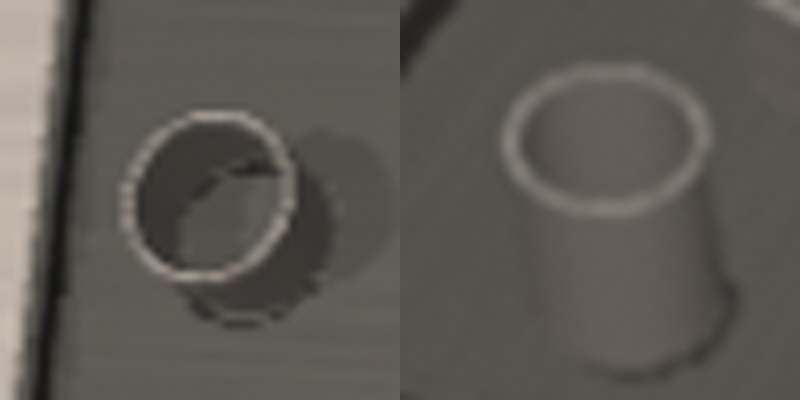

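View pics/c_cal.png

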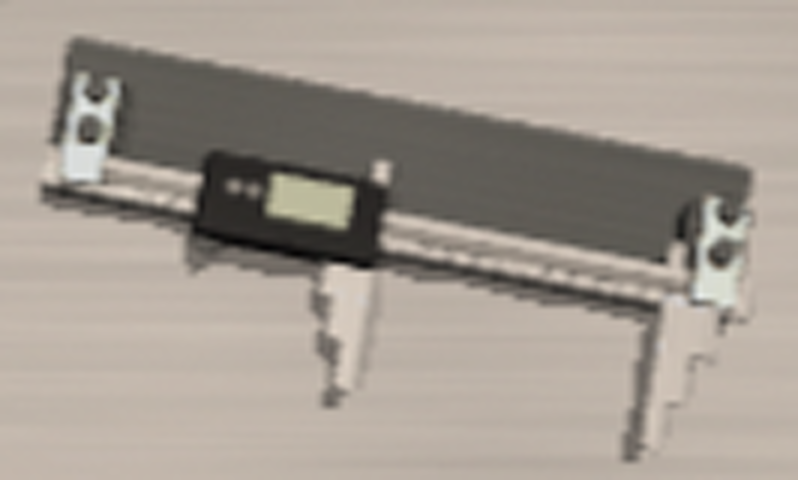

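View pics/c_cal_s.png

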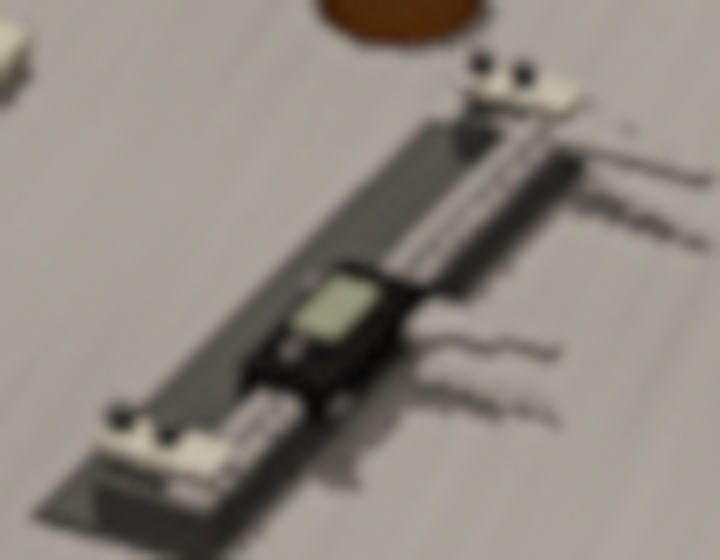

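The crops confirm the target: the plain steel ring, tall, at top (181,230), grey not blue. Its rim is slightly elongated from lower-left to upper-right. The caliper lies at top (334–450, 202–272) with the moving jaw left and the fixed jaw right. Next I fit poses.

```bash
cat > h.py <<'E'
import numpy as np,cv2
from plant import observe, imaging, manip
def cap(n,fn=None):
    c=imaging.capture(n)
    if fn: cv2.imwrite(f"pics/{fn}.png",c["pixels"][:,:,::-1])
    return c
def ray(c,uv,z):
    K,T=c["intrinsics"],c["cam_to_world"]; uv=np.atleast_2d(uv).astype(float)
    d=np.c_[(uv[:,0]-K[0,2])/K[0,0],-(uv[:,1]-K[1,2])/K[1,1],-np.ones(len(uv))]@T[:3,:3].T
    o=T[:3,3]; return o+d*((z-o[2])/d[:,2])[:,None]
def proj(c,P):
    K,T=c["intrinsics"],c["cam_to_world"]; p=(np.atleast_2d(P)-T[:3,3])@T[:3,:3]
    return np.c_[K[0,2]-K[0,0]*p[:,0]/p[:,2],K[1,2]+K[1,1]*p[:,1]/p[:,2]]
def crop(i,x,y,w,h,f,fn): cv2.imwrite(f"pics/{fn}.png",cv2.resize(i[y:y+h,x:x+w],None,fx=f,fy=f,interpolation=cv2.INTER_CUBIC)[:,:,::-1])
E
python3 - <<'E'
from h import *
from scipy.optimize import least_squares
t=cap("top");s=cap("side")
def rim(c,x,y,w,h,th):
    g=cv2.cvtColor(c["pixels"],cv2.COLOR_RGB2GRAY)[y:y+h,x:x+w]
    m=(g>th).astype(np.uint8); n,l,st,_=cv2.connectedComponentsWithStats(m,connectivity=8)
    return g,m,l,st
g=cv2.cvtColor(t["pixels"],cv2.COLOR_RGB2GRAY)[216:243,168:194]
m=g>115
v,u=np.nonzero(m); print(len(u))
# exclude non-rim
P=ray(t,np.c_[u+168+0.0,v+216+0.0],.063)[:,:2]
e=cv2.fitEllipse((P*1000).astype(np.float32)); print("rim mid-line ellipse mm (top)",e)
g=cv2.cvtColor(s["pixels"],cv2.COLOR_RGB2GRAY)[316:340,250:282]
m=g>118; v,u=np.nonzero(m); print(len(u))
P=ray(s,np.c_[u+250,v+316],.063)[:,:2]
e=cv2.fitEllipse((P*1000).astype(np.float32)); print("side",e)
# caliper
o=np.array([325,195.])
cr=lambda x,y:(np.array([x,y])+.5)/6-.5+o
obs=[((.064,None,.006),(410,102)),]
pts=[("h",.018,.078,.042,208,152),("h",.018,0,.042,388,184),("h",-.018,0,.042,372,266),("h",-.018,.078,.042,195,236),
("f",-.008,-.115,.033,662,300),("f",-.070,-.115,.033,638,458),
("f",-.006,.148,.049,63,180),("f",-.006,.122,.049,103,182),("f",-.006,-.147,.049,738,306),("f",-.006,-.121,.049,692,300),("f",-.008,.15,.033,42,186)]
def f(p,full=False):
    x,y,a,r=p; R=np.array([[np.cos(a),-np.sin(a)],[np.sin(a),np.cos(a)]]);out=[]
    for k,px,py,pz,u,v in pts:
        q=R@[px,py+(r-.115 if k=="h" else 0)]+[x,y]
        out.append(proj(t,[*q,pz])[0]-cr(u,v))
    return np.array(out) if full else np.ravel(out)
S=least_squares(f,[.45,-.1,0,.11],loss="soft_l1"); print(S.x); print(f(S.x,True).round(1))
print("bystander pan corners", ray(t,[[162,193],[293,199],[288,290],[155,281]],.02).round(3))
E
```

```text
59
rim mid-line ellipse mm (top) ((569.5720825195312, 339.00750732421875), (48.38962936401367, 52.863075256347656), 51.494388580322266)
20
side ((570.9134521484375, 338.9021301269531), (48.683616638183594, 53.506507873535156), 59.10209655761719)
[ 0.56972406 -0.18424537 -0.18121489  0.12159411]
[[-0.3 -0.1]
 [ 0.3  0.4]
 [ 0.5  0.5]
 [-0.6 -0.3]
 [ 0.   0.8]
 [ 0.2 -1.5]
 [-2.5 -0.9]
 [ 1.1  0.7]
 [ 1.7  0.4]
 [-1.  -0.6]
 [-0.2 -0. ]]
bystander pan corners [[0.672 0.403 0.02 ]
 [0.66  0.064 0.02 ]
 [0.426 0.072 0.02 ]
 [0.444 0.407 0.02 ]]
```

Both views agree on the ring: centre (0.570, 0.339) and about 51 x 56 mm outside, with the narrow axis at about 55° from world x. The caliper is at (0.570, -0.184), yaw -10.4°, gap about 0.122. These fit the given sizes and the reach. I'll write a helper that turns a target pose into units, then move.

```bash
cat > go.py <<'E'
import sys,numpy as np
from scipy.spatial.transform import Rotation as R
from plant import observe
# target TCP x y z, tool-y world angle deg
def units(x,y,z,a):
    s=observe(); a=np.radians(a); Y=np.array([np.cos(a),np.sin(a),0]);Z=np.array([0,0,-1.]);X=np.cross(Y,Z)
    T=np.c_[X,Y,Z];C=np.array(s["tool_rot"])
    d=C.T@(np.array([x,y,z])-s["tool_pos"]); r=R.from_matrix(C.T@T).as_rotvec()
    return np.r_[d/.05,np.degrees(r)/6]
if __name__=="__main__":
    s=observe();print(units(*map(float,sys.argv[1:5])).round(3),"t",round(s["time"],2),"p",np.round(s["tool_pos"],4),"F",np.round(s["force"],2),"T",np.round(s["torque"],3),"w",round(s["width"],3),"q6",round(s["qpos"][5],2))
E
python3 go.py .570 .339 .2 55
```

```text
[ 1.3219e+01 -1.2063e+01  7.9100e-01 -5.0000e-03 -1.1000e-02 -1.9814e+01] t 0.2 p [ 0.242  -0.4935  0.2388] F [-0.52  0.32 -0.16] T [-0.023 -0.016  0.014] w 0.998 q6 1.44
```

```bash
python3 -m jog '[[13.2,-12.1,0.5,0,0,-19.8],[13.2,-12.1,0.5,0,0,-19.8],[13.2,-12.1,0.5,0,0,-19.8],[13.2,-12.1,0.5,0,0,-19.8],[13.2,-12.1,0.5,0,0,-19.8]]' -0.65 30; python3 go.py .570 .339 .2 55
```

```text
time: 0.82
tool_pos: [0.3564, -0.2012, 0.2306]
tool_rot: [[0.171, 0.985, 0.001], [0.985, -0.171, -0.0], [-0.0, 0.001, -1.0]]
force: [1.9, -0.7, 0.8]
width: 0.825
[ 1.1375e+01  2.3600e+00  6.1300e-01  6.0000e-03  5.0000e-03 -1.0809e+01] t 0.82 p [ 0.3564 -0.2012  0.2306] F [ 1.91 -0.67  0.78] T [-0.041 -0.095  0.008] w 0.825 q6 1.05
```

```bash
python3 -m jog '[[11.4,2.36,0.6,0,0,-10.8],[11.4,2.36,0.6,0,0,-10.8],[11.4,2.36,0.6,0,0,-10.8],[11.4,2.36,0.6,0,0,-10.8],[11.4,2.36,0.6,0,0,-10.8]]' ; python3 -m jog '[[0,0,0,0,0,0]]'; python3 go.py .570 .339 .12 55
```

```text
time: 1.45
tool_pos: [0.4727, 0.0888, 0.2145]
tool_rot: [[-0.694, 0.72, 0.001], [0.72, 0.694, -0.0], [-0.001, 0.0, -1.0]]
force: [1.0, -0.7, 0.1]
width: 0.824
time: 1.58
tool_pos: [0.4729, 0.0904, 0.2141]
tool_rot: [[-0.694, 0.72, 0.0], [0.72, 0.694, 0.001], [0.0, 0.001, -1.0]]
force: [-0.3, -0.3, 0.2]
width: 0.822
[ 2.228e+00  4.849e+00  1.885e+00  6.000e-03 -3.000e-03 -1.836e+00] t 1.57 p [0.4729 0.0904 0.2141] F [-0.29 -0.27  0.17] T [-0.016  0.058 -0.024] w 0.822 q6 0.84
```

```bash
python3 -m jog '[[2.23,4.85,1.88,0,0,-1.84],[2.23,4.85,1.88,0,0,-1.84],[2.23,4.85,1.88,0,0,-1.84],[2.23,4.85,1.88,0,0,-1.84],[2.23,4.85,1.88,0,0,-1.84]]' ; python3 -m jog '[[0,0,0,0,0,0]]'; python3 go.py .570 .339 .033 55; python3 - <<'E'
from h import *
t=cap("top");crop(t["pixels"],140,180,133,100,6,"a1")
s=cap("side");crop(s["pixels"],210,250,133,100,6,"a1s")
E
```

```text
time: 2.2
tool_pos: [0.5713, 0.3356, 0.1187]
tool_rot: [[-0.815, 0.58, -0.001], [0.58, 0.815, -0.001], [0.001, -0.001, -1.0]]
force: [0.0, -0.9, 0.4]
width: 0.824
time: 2.33
tool_pos: [0.5708, 0.3349, 0.1186]
tool_rot: [[-0.815, 0.579, -0.002], [0.579, 0.815, -0.001], [0.001, -0.002, -1.0]]
force: [-1.0, -0.7, 0.2]
width: 0.824
[ 0.059  0.061  1.712 -0.021 -0.01  -0.062] t 2.33 p [0.5708 0.3349 0.1186] F [-1.02 -0.75  0.19] T [-0.013 -0.019 -0.046] w 0.824 q6 1.04
```

View pics/a1.png

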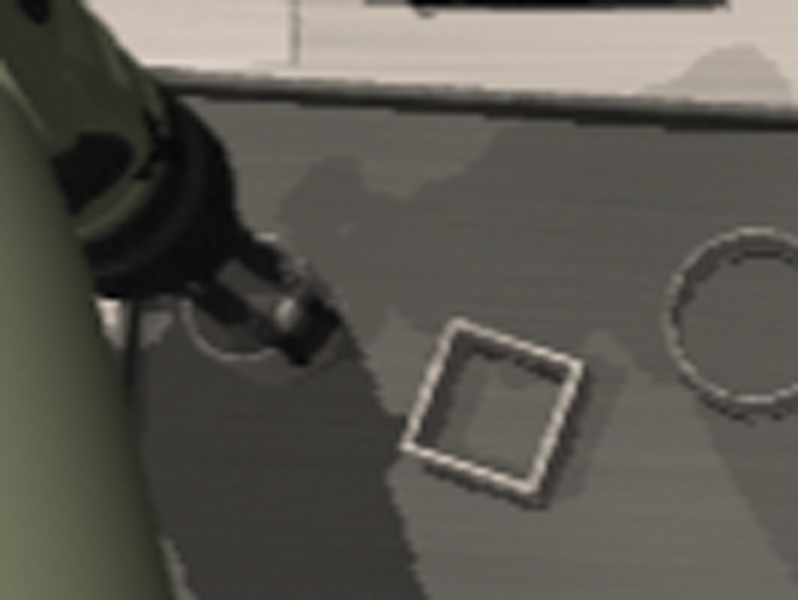

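View pics/a1s.png

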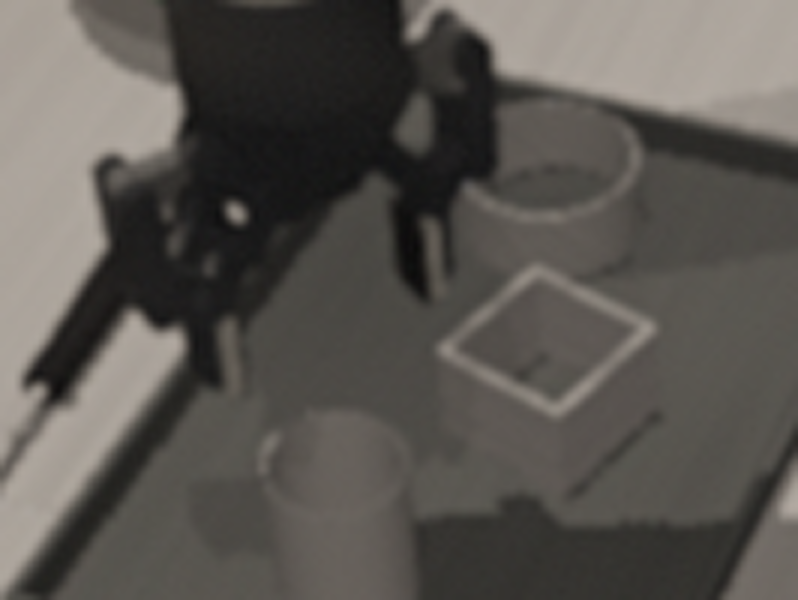

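The top crop shows the open fingers above the ring rim, which is at about (240,300) in the crop. In the side crop they straddle it at (225,370) and (432,280), with the ring below at (335,460). I descend.

```bash
python3 -m jog '[[0.06,0.06,0.6,0,0,0],[0.06,0.06,1.2,0,0,0],[0.06,0.06,1.7,0,0,0],[0.06,0.06,1.7,0,0,0]]' ;  python3 go.py .570 .339 .033 55
```

```text
time: 2.92
tool_pos: [0.5689, 0.3362, 0.0343]
tool_rot: [[-0.814, 0.581, -0.004], [0.581, 0.814, -0.002], [0.002, -0.004, -1.0]]
force: [-0.5, -0.6, 0.6]
width: 0.824
[ 0.015  0.058  0.027 -0.036 -0.018 -0.091] t 2.92 p [0.5689 0.3362 0.0343] F [-0.5  -0.61  0.61] T [0.011 0.05  0.02 ] w 0.824 q6 1.04
```

```bash
python3 -m jog '[[0,0,0,0,0,0],[0,0,0,0,0,0],[0,0,0,0,0,0],[0,0,0,0,0,0]]' 1 30;  python3 go.py .570 .339 .033 55
```

```text
time: 3.42
tool_pos: [0.5718, 0.3388, 0.0375]
tool_rot: [[-0.815, 0.58, 0.003], [0.58, 0.815, 0.0], [-0.002, 0.002, -1.0]]
force: [-0.3, -1.2, 7.6]
width: 0.576
[ 0.032 -0.017  0.089  0.018  0.023 -0.072] t 3.42 p [0.5718 0.3388 0.0375] F [-0.25 -1.19  7.56] T [-0.417  0.107 -0.027] w 0.576 q6 1.04
```

Gripped at 49 mm. The pads swinging forward press the ring into the pan slightly, hence the 7.6 N. Lifting.

```bash
python3 -m jog '[[0,0,-0.1,0,0,0],[0,0,-0.4,0,0,0],[0,0,-1.2,0,0,0],[0,0,-2.0,0,0,0],[0,0,-2.4,0,0,0]]';  python3 - <<'E'
from h import *
from go import units
t=cap("top","b1");s=cap("side","b1s");crop(s["pixels"],210,220,133,100,6,"b1sc")
c,y,a=np.array([.5697,-.1842]),0,-.1812
R=np.array([[np.cos(a),-np.sin(a)],[np.sin(a),np.cos(a)]])
p=R@[-.0395,-.066]+c;print("target",p, "yaw",90+np.degrees(a))
print(units(p[0],p[1],.155,79.6).round(2)); st=observe();print(st["tool_pos"],st["force"],st["width"],st["time"])
for n in(-.115,.0066): print(n,R@[-.0395,n]+c)
E
```

```text
time: 4.05
tool_pos: [0.5715, 0.3395, 0.1592]
tool_rot: [[-0.815, 0.579, 0.004], [0.579, 0.815, 0.002], [-0.002, 0.004, -1.0]]
force: [-0.3, -0.1, -0.9]
width: 0.577
target [ 0.51895282 -0.24200116] yaw 79.61800475222948
[ -5.87 -10.1    0.05   0.04   0.04  -4.17]
[0.57217654 0.33974545 0.15942017] [ 0.04867249 -0.26108259 -0.81658271] 0.5776287831635978 4.15
-0.115 [ 0.51012253 -0.29019894]
0.0066 [ 0.53203607 -0.17058976]
```

View pics/b1sc.png

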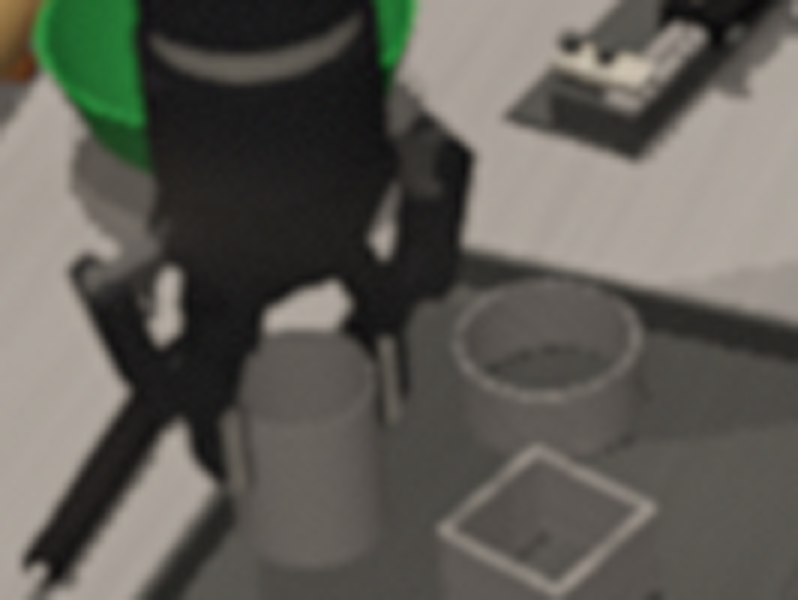

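The ring hangs upright between the pads (side crop 310,450) and the other cutters are undisturbed. Carrying it over to the caliper.

```bash
python3 -m jog '[[-5.87,-10.1,0,0,0,-4.17],[-5.87,-10.1,0,0,0,-4.17],[-5.87,-10.1,0,0,0,-4.17],[-5.87,-10.1,0,0,0,-4.17],[-5.87,-10.1,0,0,0,-4.17]]' >/dev/null;  python3 go.py .519 -.242 .155 79.6
```

```text
[-5.370e-01 -5.382e+00 -5.000e-03 -1.000e-03 -9.000e-03  5.000e-03] t 4.78 p [0.541  0.0275 0.1548] F [ 0.48 -1.01 -0.59] T [-0.08  -0.124  0.028] w 0.576 q6 0.1
```

```bash
python3 -m jog '[[-0.54,-5.38,0,0,0,0],[-0.54,-5.38,0,0,0,0],[-0.54,-5.38,0,0,0,0],[-0.54,-5.38,0,0,0,0],[-0.54,-5.38,0,0,0,0]]' >/dev/null; python3 -m jog '[[0,0,0,0,0,0]]'; python3 go.py .519 -.242 .090 79.6
python3 - <<'E'
from h import *
t=cap("top","d1");s=cap("side","d1s");crop(s["pixels"],270,140,120,100,6,"d1sc");crop(t["pixels"],320,180,140,100,5,"d1c")
E
```

```text
time: 5.52
tool_pos: [0.5194, -0.2409, 0.1547]
tool_rot: [[-0.983, 0.183, -0.001], [0.183, 0.983, 0.001], [0.001, 0.001, -1.0]]
force: [-0.3, 0.2, -0.9]
width: 0.574
[ 0.003 -0.025  1.293  0.01  -0.011 -0.021] t 5.53 p [ 0.5194 -0.2409  0.1547] F [-0.26  0.16 -0.87] T [ 0.028  0.013 -0.066] w 0.574 q6 -0.38
```

View pics/d1sc.png

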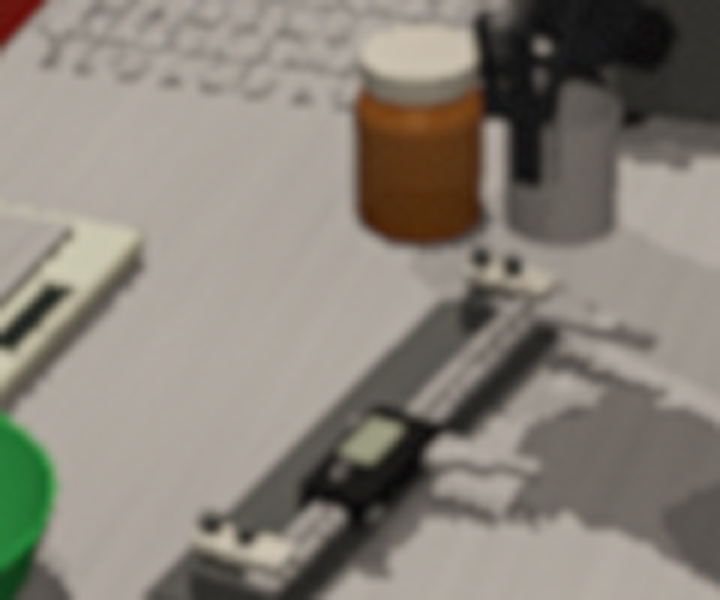

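View pics/d1c.png

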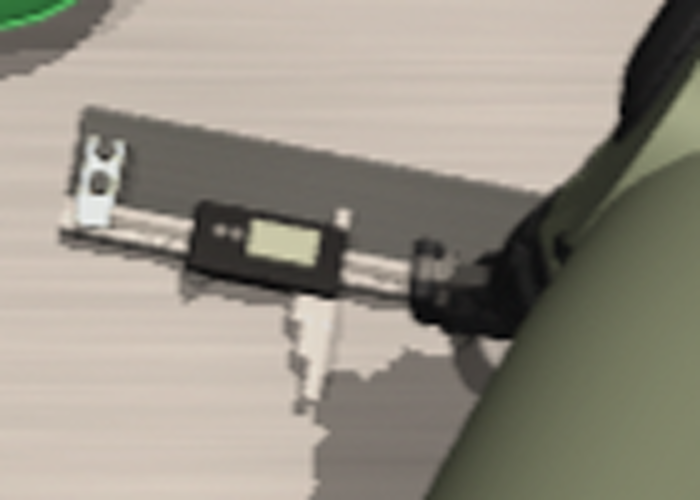

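The side crop shows the ring hanging upright at (560,160), past the moving jaw. The arm hides the top view. I'll lower partway and check with the caliper model overlaid.

```bash
python3 -m jog '[[-0.01,-0.02,0.6,0,0,0],[-0.01,-0.02,1.2,0,0,0],[-0.01,-0.02,1.4,0,0,0]]' >/dev/null; python3 -m jog '[[0,0,0,0,0,0]]'
python3 - <<'E'
from h import *
s=cap("side","d2s")
im=s["pixels"].copy(); f=6;x0,y0,w,h=300,140,100,90
big=cv2.resize(im[y0:y0+h,x0:x0+w],None,fx=f,fy=f,interpolation=cv2.INTER_CUBIC)
c=np.array([.5697,-.1842]);a=-.1812;R=np.array([[np.cos(a),-np.sin(a)],[np.sin(a),np.cos(a)]])
def L(pts,z,col):
    P=np.array([[*(R@np.array(p)+c),z] for p in pts]);q=((proj(s,P)-[x0,y0]+.5)*f-.5).astype(int)
    cv2.polylines(big,[q.reshape(-1,1,2)],False,col,1,cv2.LINE_AA)
L([(-.008,-.115),(-.07,-.115)],.033,(255,0,0))
L([(-.008,.0066),(-.07,.0066)],.033,(255,0,0))
L([(-.008,-.15),(-.008,.15)],.033,(0,0,255))
L([(.064,-.15),(.064,.15)],.006,(0,0,255))
st=observe();p=st["tool_pos"];th=np.linspace(0,2*np.pi,60)
rc=R.T@(np.array(p[:2])-c);print("cal coords",rc)
for z in(p[2]-.0345,p[2]+.0255): L([(rc[0]+.028*np.cos(t),rc[1]+.0255*np.sin(t)) for t in th],z,(0,255,0))
cv2.imwrite("pics/d2c.png",big[:,:,::-1])
E
python3 go.py .520 -.242 .040 79.6
```

```text
time: 6.12
tool_pos: [0.5203, -0.2399, 0.0852]
tool_rot: [[-0.984, 0.179, -0.001], [0.179, 0.984, 0.001], [0.001, 0.001, -1.0]]
force: [-0.1, 1.2, -0.7]
width: 0.578
cal coords [-0.03785831 -0.06425244]
[ 0.013 -0.031  0.921  0.     0.003  0.014] t 6.17 p [ 0.5209 -0.2406  0.086 ] F [ 0.01 -0.27 -0.76] T [0.031 0.026 0.021] w 0.578 q6 -0.38
```

View pics/d2c.png

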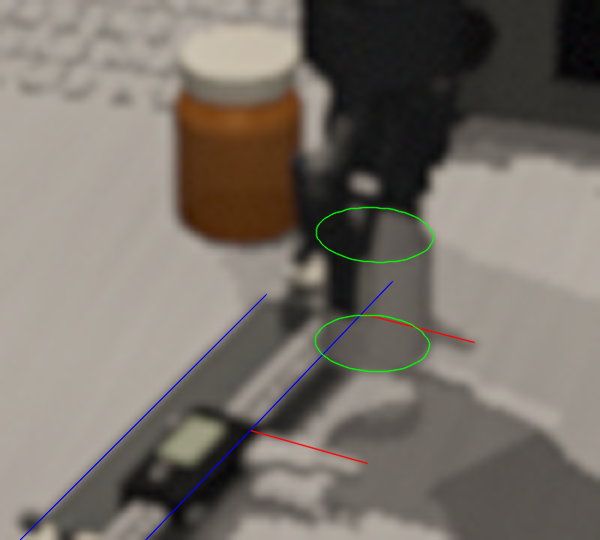

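The overlay matches the beam, the jaws and the ring, whose right edge is at column 430. I lower to the table, the last part by feel.

```bash
python3 -m jog '[[0.01,-0.03,0.4,0,0,0],[0.01,-0.03,0.8,0,0,0],[0.01,-0.03,0.88,0,0,0],[0.01,-0.03,0.92,0,0,0]]'; python3 go.py .520 -.242 .0375 79.6
```

```text
time: 6.68
tool_pos: [0.5204, -0.243, 0.0405]
tool_rot: [[-0.984, 0.18, 0.001], [0.18, 0.984, -0.001], [-0.001, -0.001, -1.0]]
force: [-0.3, -0.2, -0.9]
width: 0.577
[ 0.011  0.018  0.059 -0.005  0.013  0.002] t 6.67 p [ 0.5204 -0.243   0.0405] F [-0.25 -0.24 -0.94] T [ 0.026  0.042 -0.002] w 0.577 q6 -0.38
```

```bash
python3 -m jog '[[0,0,0.03,0,0,0],[0,0,0.07,0,0,0]]'|egrep 'pos|for';python3 -m jog '[[0,0,0.03,0,0,0],[0,0,0.03,0,0,0]]'|egrep 'pos|for'
```

```text
tool_pos: [0.5202, -0.243, 0.0366]
force: [-0.4, -0.0, -1.7]
tool_pos: [0.5198, -0.2428, 0.0346]
force: [-0.6, 0.1, -1.6]
```

```bash
python3 -m jog '[[0,0,0.03,0,0,0],[0,0,0.03,0,0,0]]'|egrep 'pos|for';python3 -m jog '[[0,0,0.03,0,0,0],[0,0,0.03,0,0,0]]'|egrep 'pos|for'
```

```text
tool_pos: [0.5199, -0.2428, 0.0344]
force: [-2.5, 2.2, 10.8]
tool_pos: [0.52, -0.2429, 0.0343]
force: [-6.6, 2.8, 21.4]
```

```bash
python3 -m jog '[[0,0,-0.06,0,0,0],[0,0,-0.06,0,0,0]]'|egrep 'pos|for';python3 -m jog '[[0,0,0,0,0,0],[0,0,0,0,0,0],[0,0,0,0,0,0]]' -0.42|egrep 'pos|for|wid'
```

```text
tool_pos: [0.5198, -0.2428, 0.0346]
force: [-0.5, -0.3, -1.0]
tool_pos: [0.5196, -0.2427, 0.0343]
force: [0.7, -0.2, 0.9]
width: 0.707
```

Released. I rise straight up and clear, then look.

```bash
python3 -m jog '[[0,0,-0.3,0,0,0],[0,0,-1.0,0,0,0],[0,0,-2.0,0,0,0],[0,0,-2.6,0,0,0]]'|egrep 'pos|for'; python3 - <<'E'
from h import *
s=cap("side","e1s");crop(s["pixels"],300,140,100,90,6,"e1sc")
t=cap("top","e1");crop(t["pixels"],320,180,140,100,5,"e1c")
E
```

```text
tool_pos: [0.5207, -0.2433, 0.1682]
force: [-0.0, -0.4, -0.6]
```

View pics/e1sc.png

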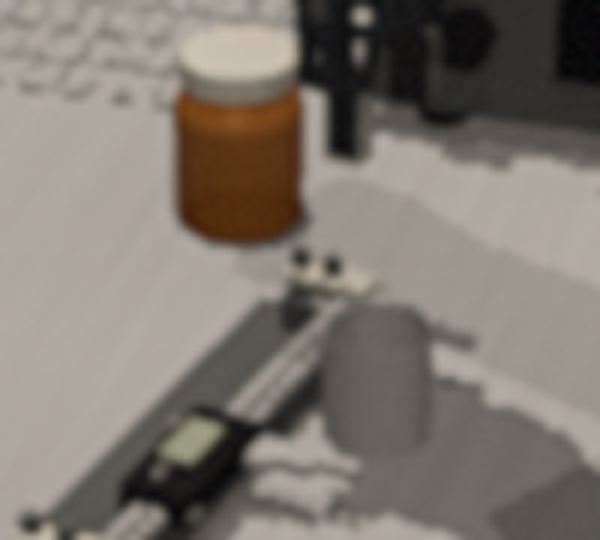

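View pics/e1c.png

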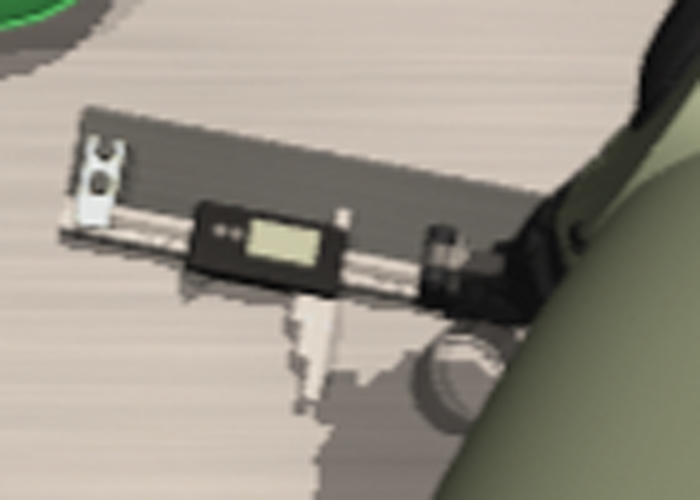

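The ring stands upright between the jaws at side crop (378,380). Nothing else has moved. Next is the slider: I work out the pose above its grip point.

```bash
python3 go.py .578 -.138 .12 -10.4
```

```text
[-0.709  2.294  0.99   0.034  0.081 15.001] t 8.9 p [ 0.5221 -0.2442  0.1696] F [ 0.77 -0.16  0.28] T [-0.015  0.016  0.038] w 0.716 q6 -0.38
```

```bash
python3 -m jog '[[-0.71,2.29,0.0,0,0,15],[-0.71,2.29,0.3,0,0,15],[-0.71,2.29,0.6,0,0,15],[-0.71,2.29,0.9,0,0,15],[-0.71,2.29,0.9,0,0,15]]' -0.13 30|egrep 'pos|wid'; python3 go.py .578 -.138 .12 -10.4
```

```text
tool_pos: [0.5738, -0.1355, 0.1176]
width: 0.566
[-0.083  0.052 -0.049 -0.032 -0.017  6.233] t 9.53 p [ 0.5738 -0.1355  0.1176] F [-1.21  0.07  0.43] T [-0.013 -0.005 -0.035] w 0.566 q6 0.74
```

```bash
python3 -m jog '[[-0.08,0.05,0,0,0,6.23],[-0.08,0.05,0,0,0,6.23],[-0.08,0.05,0,0,0,6.23],[-0.08,0.05,0,0,0,6.23],[-0.08,0.05,0,0,0,6.23]]'|egrep 'pos|wid'; python3 go.py .578 -.138 .07 -10.4
python3 - <<'E'
from h import *
s=cap("side","f1s");crop(s["pixels"],270,140,130,100,6,"f1sc")
t=cap("top","f1");crop(t["pixels"],320,180,140,100,5,"f1c")
E
```

```text
tool_pos: [0.5788, -0.1387, 0.1191]
width: 0.568
[ 0.011 -0.018  0.983 -0.008 -0.002  0.066] t 10.15 p [ 0.5788 -0.1387  0.1191] F [ 0.04 -0.34  0.12] T [-0.008 -0.014 -0.027] w 0.568 q6 1.39
```

View pics/f1sc.png

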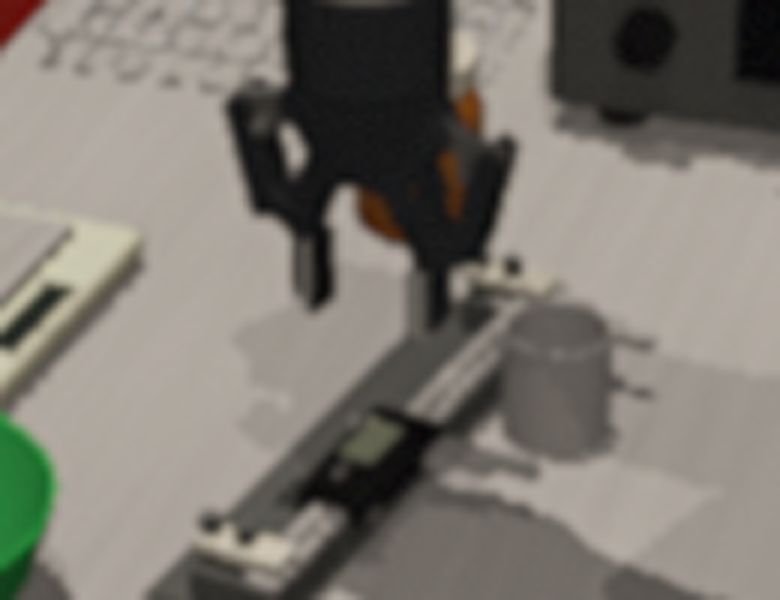

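View pics/f1c.png

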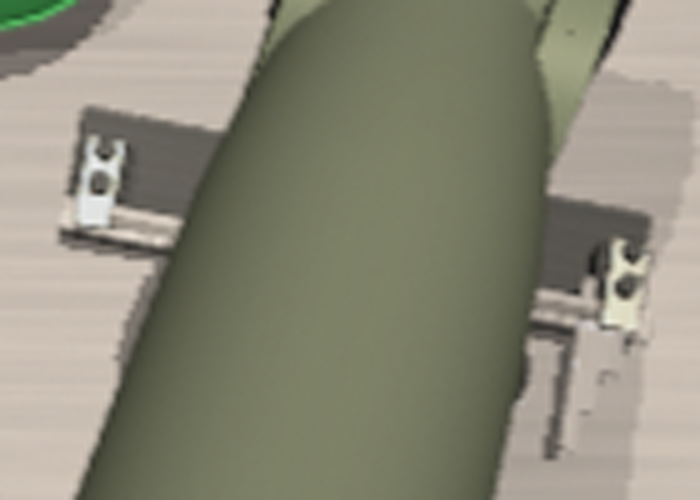

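The arm hides the top view, but the side view shows the fingers above and behind the housing. I lower to just above it and check from the side.

```bash
python3 -m jog '[[0,0,0.5,0,0,0],[0,-0.02,0.98,0,0,0.06],[0,-0.02,0.98,0,0,0.06]]'|egrep 'pos|wid|forc'; python3 go.py .578 -.138 .022 -10.4
python3 - <<'E'
from h import *
s=cap("side","f2s")
im=s["pixels"]; f=8;x0,y0,w,h=295,165,95,70
big=cv2.resize(im[y0:y0+h,x0:x0+w],None,fx=f,fy=f,interpolation=cv2.INTER_CUBIC)
cv2.imwrite("pics/f2raw.png",big[:,:,::-1])
c=np.array([.5697,-.1842]);a=-.1812;R=np.array([[np.cos(a),-np.sin(a)],[np.sin(a),np.cos(a)]])
def L(pts,z,col):
    P=np.array([[*(R@np.array(p)+c),z] for p in pts]);q=((proj(s,P)-[x0,y0]+.5)*f-.5).astype(int)
    cv2.polylines(big,[q.reshape(-1,1,2)],False,col,1,cv2.LINE_AA)
r=.0066
L([(-.018,r),(.018,r),(.018,r+.078),(-.018,r+.078),(-.018,r)],.042,(255,255,0))
L([(-.008,r),(-.07,r)],.033,(255,0,0))
st=observe();p=st["tool_pos"];rc=R.T@(p[:2]-c);print(rc)
L([(rc[0]-.024,rc[1]-.011),(rc[0]-.024,rc[1]+.011)],p[2]-.008,(0,255,0))
L([(rc[0]+.024,rc[1]-.011),(rc[0]+.024,rc[1]+.011)],p[2]-.008,(0,255,0))
cv2.imwrite("pics/f2c.png",big[:,:,::-1])
E
```

```text
tool_pos: [0.5765, -0.138, 0.0687]
force: [-0.4, 0.6, -0.3]
width: 0.563
[ 0.006  0.034  0.934 -0.04  -0.007  0.004] t 10.62 p [ 0.5765 -0.138   0.0687] F [-0.43  0.64 -0.35] T [-0.024  0.042  0.018] w 0.563 q6 1.39
[-0.0005042   0.04643297]
```

View pics/f2c.png

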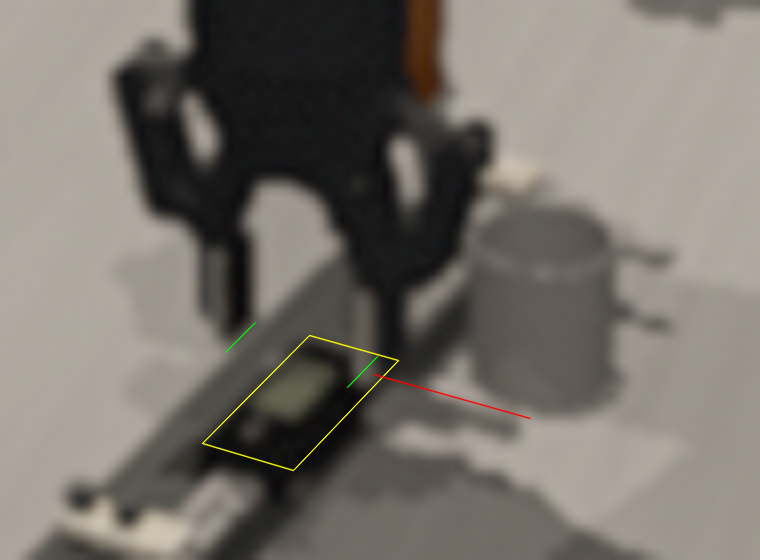

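View pics/f2raw.png

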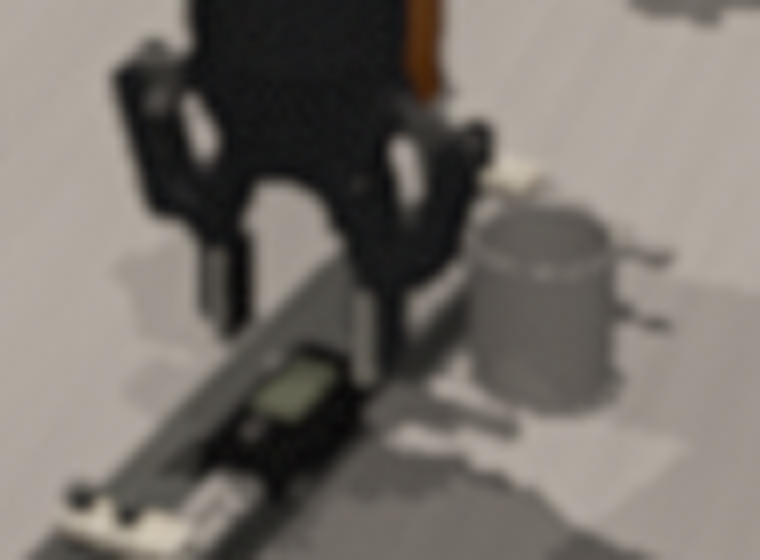

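The finger overlay (green) and housing overlay (yellow) agree with the picture to about 2 mm, so the clearance is enough. I descend by feel.

```bash
python3 -m jog '[[0,0.03,0.3,-0.04,0,0],[0,0.03,0.5,-0.04,0,0],[0,0.03,0.5,-0.04,0,0]]'|egrep 'pos|wid|forc'; python3 go.py .578 -.138 .024 -10.4
```

```text
tool_pos: [0.579, -0.1387, 0.0445]
force: [0.0, -0.0, 0.7]
width: 0.565
[ 0.011 -0.023  0.411  0.023 -0.003 -0.004] t 11.05 p [ 0.579  -0.1387  0.0445] F [ 0.02 -0.01  0.67] T [ 0.024  0.02  -0.006] w 0.565 q6 1.39
```

```bash
python3 -m jog '[[0,0,0.2,0,0,0],[0,0,0.38,0,0,0],[0,0,0.38,0,0,0]]'|egrep 'pos|wid|forc'; python3 go.py .578 -.138 .024 -10.4
python3 - <<'E'
from h import *
s=cap("side");crop(s["pixels"],295,165,95,70,8,"f3")
E
```

```text
tool_pos: [0.5791, -0.1387, 0.0255]
force: [-1.1, -0.3, 0.4]
width: 0.565
[ 0.01  -0.023  0.029  0.023 -0.003 -0.005] t 11.43 p [ 0.5791 -0.1387  0.0255] F [-1.08 -0.26  0.41] T [-0.053  0.02   0.003] w 0.565 q6 1.39
```

View pics/f3.png

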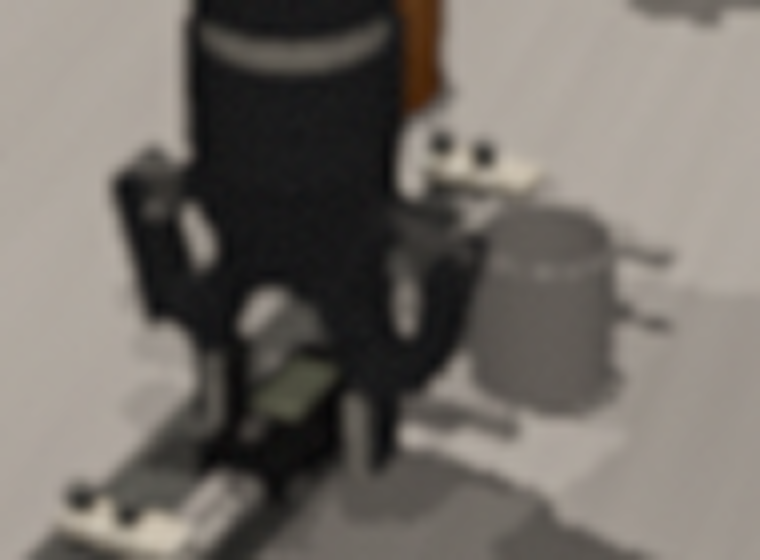

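```bash
python3 - <<'E'
from h import *
t=cap("top"); t["pixels"]=cv2.imread("pics/top0.png")[:,:,::-1]
g=cv2.cvtColor(np.ascontiguousarray(t["pixels"]),cv2.COLOR_RGB2GRAY).astype(float)
pts=[]
for u in range(342,447):
    v0=201.5+(u-338)*.19
    col=g[int(v0)-6:int(v0)+8,u]; d=np.diff(col); k=np.argmin(d)
    if 0<k<len(d)-1:
        den=d[k-1]-2*d[k]+d[k+1]; o=.5*(d[k-1]-d[k+1])/den if den else 0
        pts.append([u,int(v0)-6+k+.5+o])
P=ray(t,pts,.006)[:,:2]
vx,vy,x,y=cv2.fitLine(P.astype(np.float32),cv2.DIST_HUBER,0,.01,.001).ravel()
print(len(pts),"axis angle",np.degrees(np.arctan2(vy,vx))%180)
n=np.array([-vy,vx]);r=(P-[x,y])@n;print(r.std())
e=np.array([vx,vy]);e*=np.sign(e[1]);cx=np.array([e[1],-e[0]])
print("edge dist to fitted origin (expect .064)",(np.array([x,y])-[.5697,-.1842])@cx)
s=observe();Y=s["tool_rot"][:,1];print("tool y angle",np.degrees(np.arctan2(Y[1],Y[0])))
E
```

```text
105 axis angle 79.51056
0.0003903941690676322
edge dist to fitted origin (expect .064) 0.06507833210718224
tool y angle -10.42922100677
```

The plate edge gives a beam direction of 79.5° and the tool sits at -10.43°, so it is square to about 0.1°. I close on the housing.

```bash
python3 -m jog '[[0,0,0,0,0,0],[0,0,0,0,0,0],[0,0,0,0,0,0]]' 1 40|egrep 'pos|wid|forc'; python3 go.py .578 -.138 .024 -10.45;python3 -m jog '[[0,0,0,0,0,0]]' >/dev/null; python3 go.py .578 -.138 .024 -10.45
```

```text
tool_pos: [0.5806, -0.1391, 0.027]
force: [1.5, 0.8, 2.6]
width: 0.414
[ 0.012 -0.056  0.059  0.055 -0.     0.005] t 11.9 p [ 0.5806 -0.1391  0.027 ] F [1.45 0.81 2.62] T [ 0.049 -0.281 -0.004] w 0.414 q6 1.39
[ 0.013 -0.055  0.059  0.055 -0.     0.004] t 12.03 p [ 0.5806 -0.1391  0.027 ] F [ 2.22 -0.06  2.01] T [ 0.042 -0.386  0.016] w 0.412 q6 1.39
```

Gripped at 35 mm with small forces. I slide along tool -x (caliper -y), which should take about 2.5 N of friction.

```bash
python3 -m jog '[[-0.1,0,0,0,0,0],[-0.25,0,0,0,0,0],[-0.4,0,0,0,0,0],[-0.55,0,0,0,0,0],[-0.7,0,0,0,0,0]]'|egrep 'pos|wid|forc'; python3 go.py .5708 -.1784 .024 -10.45; python3 -m jog '[[-0.06,0,0,0,0,0],[-0.12,0,0,0,0,0],[-0.15,0,0,0,0,0]]'|egrep 'pos|wid|forc'; python3 go.py .5708 -.1784 .024 -10.45
python3 - <<'E'
from h import *
s=cap("side");crop(s["pixels"],295,165,95,70,8,"g1")
E
```

```text
tool_pos: [0.574, -0.1743, 0.0269]
force: [2.7, 2.5, 6.1]
width: 0.41
[-0.093 -0.049  0.058  0.053  0.     0.001] t 12.65 p [ 0.574  -0.1743  0.0269] F [2.72 2.46 6.06] T [ 0.388 -0.818  0.014] w 0.41 q6 1.33
tool_pos: [0.5726, -0.1816, 0.0269]
force: [3.5, 1.6, 5.6]
width: 0.411
[ 0.057 -0.048  0.057  0.052  0.001 -0.001] t 13.03 p [ 0.5726 -0.1816  0.0269] F [3.47 1.57 5.59] T [ 0.284 -0.783  0.04 ] w 0.411 q6 1.32
```

View pics/g1.png

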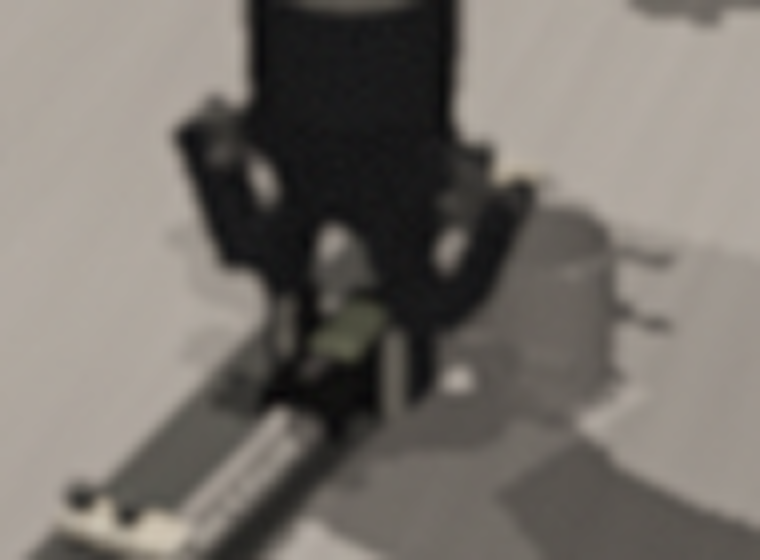

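Friction along the beam reads about 2.2 N, as expected. The jaw is near the ring, so I go slower now, printing the force along the beam.

```bash
cat > fe.py <<'E'
from h import *
s=observe();e=np.array([.1822,.9833,0]);c=np.array([.5697,-.1842]);p=np.array(s["tool_pos"])
print("F.e %.2f Flat %.2f Fz %.2f Tz %.3f  caly %.4f face-gap %.4f t %.2f"%(s["force"]@e,s["force"]@[.983,-.182,0],s["force"][2],s["torque"][2],(p[:2]-c)@e[:2],0,s["time"]))
E
python3 -m jog '[[-0.03,0,0,0,0,0],[-0.06,0,0,0,0,0],[-0.09,0,0,0,0,0],[-0.12,0,0,0,0,0],[-0.15,0,0,0,0,0]]'>/dev/null; python3 fe.py
python3 -m jog '[[-0.03,0,0,0,0,0],[-0.06,0,0,0,0,0],[-0.09,0,0,0,0,0],[-0.12,0,0,0,0,0],[-0.15,0,0,0,0,0]]'>/dev/null; python3 fe.py
python3 - <<'E'
from h import *
s=cap("side");crop(s["pixels"],295,165,95,70,8,"g2")
s=cap("top");crop(s["pixels"],320,180,140,100,5,"g2t")
E
```

```text
F.e 2.79 Flat 3.00 Fz 4.99 Tz -0.028  caly -0.0041 face-gap 0.0000 t 13.70
F.e 3.34 Flat 3.44 Fz 4.34 Tz 0.014  caly -0.0116 face-gap 0.0000 t 14.32
```

View pics/g2.png

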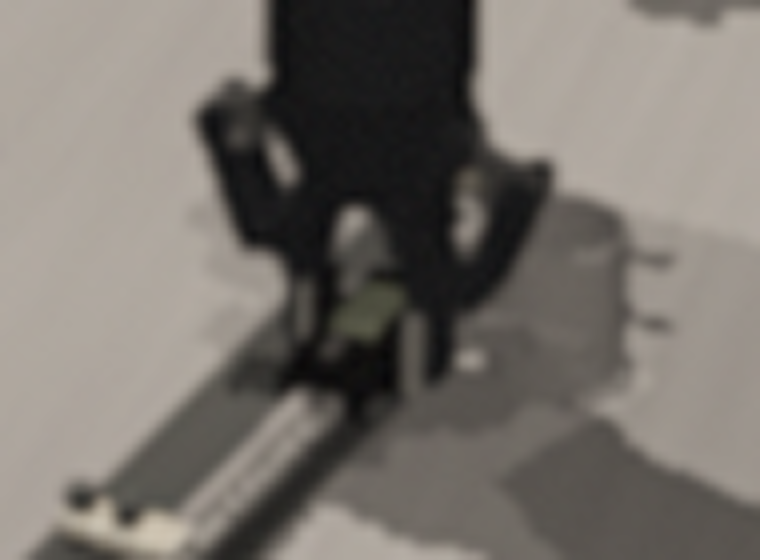

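View pics/g2t.png

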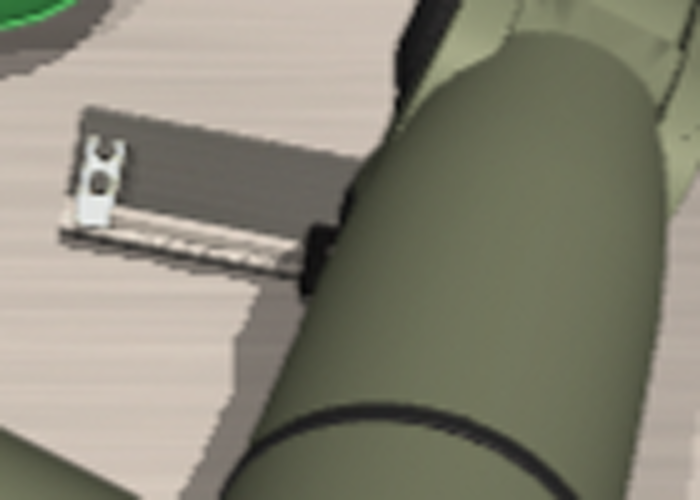

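The ring has moved with the jaw (right edge 615→627 in the crop) and still stands upright. Contact with the fixed jaw is expected in about 12 mm.

```bash

python3 -m jog '[[-0.03,0,0,0,0,0],[-0.06,0,0,0,0,0],[-0.09,0,0,0,0,0],[-0.12,0,0,0,0,0],[-0.15,0,0,0,0,0]]'>/dev/null; python3 fe.py
python3 -m jog '[[-0.01,0,0,0,0,0],[-0.02,0,0,0,0,0]]'>/dev/null; python3 fe.py
```

```text
F.e 2.66 Flat 3.94 Fz 5.11 Tz -0.069  caly -0.0191 face-gap 0.0000 t 15.05
F.e 2.62 Flat 3.16 Fz 5.38 Tz -0.055  caly -0.0200 face-gap 0.0000 t 15.30
```

```bash

for i in 1 2; do python3 -c 1; done
python3 -m jog '[[-0.01,0,0,0,0,0],[-0.02,0,0,0,0,0]]'>/dev/null; python3 fe.py
python3 -m jog '[[-0.01,0,0,0,0,0],[-0.02,0,0,0,0,0]]'>/dev/null; python3 fe.py
```

```text
F.e 1.89 Flat 4.00 Fz 4.97 Tz -0.015  caly -0.0210 face-gap 0.0000 t 15.55
F.e 3.46 Flat 4.79 Fz 5.81 Tz 0.006  caly -0.0220 face-gap 0.0000 t 15.80
```

```bash

python3 -m jog '[[-0.01,0,0,0,0,0],[-0.01,0,0,0,0,0]]'>/dev/null; python3 fe.py
python3 -m jog '[[-0.01,0,0,0,0,0],[-0.01,0,0,0,0,0]]'>/dev/null; python3 fe.py
```

```text
F.e 2.39 Flat 3.87 Fz 5.46 Tz -0.021  caly -0.0226 face-gap 0.0000 t 16.05
F.e 4.10 Flat 4.04 Fz 4.12 Tz -0.008  caly -0.0231 face-gap 0.0000 t 16.30
```

```bash

python3 -m jog '[[-0.01,0,0,0,0,0],[-0.01,0,0,0,0,0]]'>/dev/null; python3 fe.py
python3 -m jog '[[-0.01,0,0,0,0,0],[-0.01,0,0,0,0,0]]'>/dev/null; python3 fe.py
```

```text
F.e 3.78 Flat 3.85 Fz 5.51 Tz -0.045  caly -0.0236 face-gap 0.0000 t 16.55
F.e 2.53 Flat 3.96 Fz 6.27 Tz -0.014  caly -0.0241 face-gap 0.0000 t 16.80
```

```bash

python3 -m jog '[[-0.01,0,0,0,0,0],[-0.01,0,0,0,0,0]]'>/dev/null; python3 fe.py
python3 -m jog '[[-0.01,0,0,0,0,0],[-0.01,0,0,0,0,0]]'>/dev/null; python3 fe.py
```

```text
F.e 2.76 Flat 3.14 Fz 4.84 Tz -0.029  caly -0.0246 face-gap 0.0000 t 17.05
F.e 3.09 Flat 3.85 Fz 5.69 Tz -0.036  caly -0.0251 face-gap 0.0000 t 17.30
```

```bash

python3 -m jog '[[-0.01,0,0,0,0,0],[-0.01,0,0,0,0,0]]'>/dev/null; python3 fe.py
python3 -m jog '[[-0.01,0,0,0,0,0],[-0.01,0,0,0,0,0]]'>/dev/null; python3 fe.py
```

```text
F.e 3.22 Flat 3.02 Fz 6.74 Tz -0.101  caly -0.0254 face-gap 0.0000 t 17.55
F.e 4.39 Flat 3.82 Fz 5.62 Tz -0.083  caly -0.0255 face-gap 0.0000 t 17.80
```

Contact: the tool stops advancing at -0.0255 and the beam force and Tz start to grow with the expected sign. Smaller steps from here.

```bash

python3 -m jog '[[-0.008,0,0,0,0,0]]'>/dev/null; python3 fe.py;python3 -m jog '[[0,0,0,0,0,0]]'>/dev/null; python3 fe.py;python3 -m jog '[[0,0,0,0,0,0]]'>/dev/null; python3 fe.py
```

```text
F.e 6.93 Flat 3.71 Fz 7.09 Tz -0.148  caly -0.0255 face-gap 0.0000 t 17.93
F.e 5.45 Flat 3.84 Fz 6.23 Tz -0.156  caly -0.0255 face-gap 0.0000 t 18.05
F.e 5.60 Flat 4.31 Fz 5.57 Tz -0.105  caly -0.0255 face-gap 0.0000 t 18.18
```

```bash

python3 -m jog '[[-0.008,0,0,0,0,0]]'>/dev/null; python3 fe.py;python3 -m jog '[[0,0,0,0,0,0]]'>/dev/null; python3 fe.py;python3 -m jog '[[0,0,0,0,0,0]]'>/dev/null; python3 fe.py
```

```text
F.e 6.13 Flat 3.52 Fz 6.42 Tz -0.150  caly -0.0256 face-gap 0.0000 t 18.30
F.e 6.47 Flat 3.29 Fz 6.57 Tz -0.180  caly -0.0256 face-gap 0.0000 t 18.43
F.e 6.25 Flat 3.36 Fz 6.13 Tz -0.141  caly -0.0256 face-gap 0.0000 t 18.55
```

```bash

python3 -m jog '[[-0.012,0,0,0,0,0]]'>/dev/null; python3 fe.py;python3 -m jog '[[0,0,0,0,0,0]]'>/dev/null; python3 fe.py;python3 -m jog '[[0,0,0,0,0,0]]'>/dev/null; python3 fe.py
```

```text
F.e 9.99 Flat 4.46 Fz 7.53 Tz -0.281  caly -0.0257 face-gap 0.0000 t 18.68
F.e 7.66 Flat 5.58 Fz 6.96 Tz -0.220  caly -0.0257 face-gap 0.0000 t 18.80
F.e 8.00 Flat 4.57 Fz 6.93 Tz -0.259  caly -0.0257 face-gap 0.0000 t 18.93
```

Beam force 7.8 N less 2.5–2.9 N of friction leaves about 5 N on the ring, and Tz agrees (0.24 N m / 0.04 m, about 5–6 N). I release the housing.

```bash
python3 -m jog '[[0,0,0,0,0,0],[0,0,0,0,0,0],[0,0,0,0,0,0]]' -0.1|egrep 'pos|wid|forc'; python3 fe.py;  python3 -m jog '[[0,0,-0.2,0,0,0],[0,0,-0.6,0,0,0],[0,0,-1.4,0,0,0],[0,0,-2.4,0,0,0],[0,0,-3,0,0,0]]'|egrep 'pos|forc'
```

```text
tool_pos: [0.5654, -0.2114, 0.0258]
force: [-0.5, 0.4, 0.5]
width: 0.551
F.e 0.34 Flat -0.57 Fz 0.53 Tz -0.021  caly -0.0275 face-gap 0.0000 t 19.30
tool_pos: [0.5667, -0.2117, 0.18]
force: [-0.5, -0.2, -0.6]
```

```bash
python3 go.py .45 .2 .22 -10.4
```

```text
[ 7.673e+00 -3.781e+00 -8.390e-01  7.100e-02  1.200e-02 -5.000e-03] t 19.93 p [ 0.5667 -0.2117  0.18  ] F [-0.53 -0.16 -0.61] T [-0.03  -0.023 -0.048] w 0.55 q6 1.27
```

```bash
python3 -m jog '[[7.6,-3.8,-0.8,0,0,0],[7.6,-3.8,-0.8,0,0,0],[7.6,-3.8,-0.8,0,0,0],[7.6,-3.8,-0.8,0,0,0],[7.6,-3.8,-0.8,0,0,0]]'|egrep 'pos'; python3 - <<'E'
from h import *
s=cap("side","h1s");crop(s["pixels"],295,150,95,75,8,"h1sc")
s=cap("top","h1");crop(s["pixels"],325,190,133,90,6,"h1c")
E
```

```text
tool_pos: [0.4787, 0.0894, 0.2063]
```

View pics/h1sc.png

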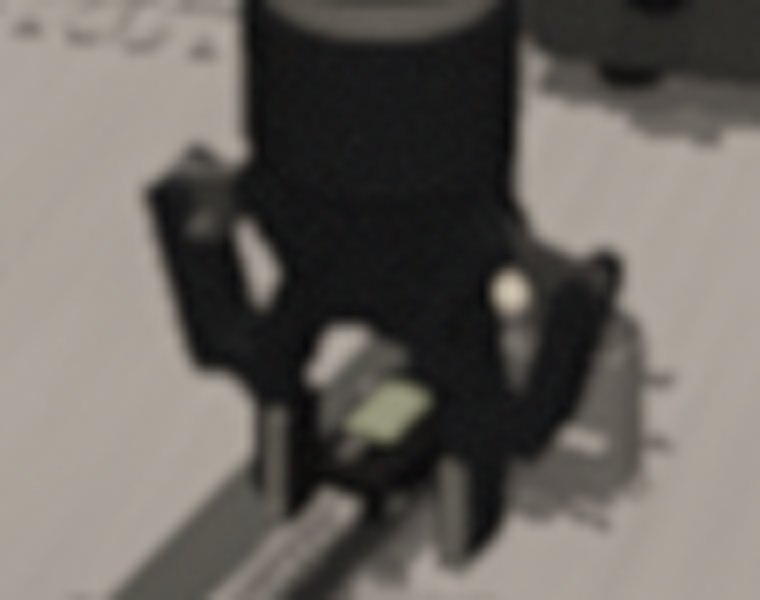

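View pics/h1c.png

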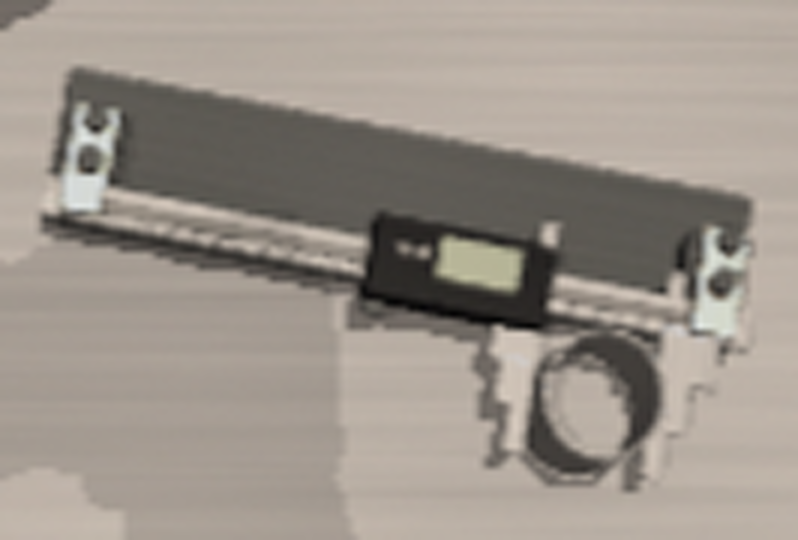

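The top crop shows the ring standing between both jaws, mid-depth at (595,408), with blade faces against it at x about 530 and 662. I move the arm farther off and check tilt and contact closely.

```bash
python3 -m jog '[[3,-2,-0.5,0,0,0],[3,-2,-0.5,0,0,0],[3,-2,-0.5,0,0,0],[3,-2,-0.5,0,0,0]]'|egrep 'pos'; python3 - <<'E'
from h import *
s=cap("side","i1s");crop(s["pixels"],320,165,65,50,12,"i1sc")
t=cap("top","i1");crop(t["pixels"],380,220,75,56,10,"i1c")
g=cv2.cvtColor(t["pixels"],cv2.COLOR_RGB2GRAY).astype(float)
# dark housing rear/front edges: fit plate far edge & housing far edge
def edge(u0,u1,va,vb,sgn):
    pts=[]
    for u in range(u0,u1):
        v0=int(va+(vb-va)*(u-u0)/(u1-u0)); d=np.diff(g[v0-4:v0+5,u])*sgn;k=np.argmax(d)
        if 0<k<len(d)-1:
            den=d[k-1]-2*d[k]+d[k+1];o=.5*(d[k-1]-d[k+1])/den if den else 0
            pts.append([u,v0-4+k+.5+o])
    return np.array(pts)
for nm,a,z in(("plate",edge(342,447,202,222,-1),.006),("hous far",edge(390,414,226,230.5,-1),.042)):
    P=ray(t,a,z)[:,:2].astype(np.float32);vx,vy,x,y=cv2.fitLine(P,cv2.DIST_HUBER,0,.01,.001).ravel();print(nm,np.degrees(np.arctan2(vy,vx))%180,len(a))
e=np.array([.1822,.9833]);c=np.array([.5697,-.1842])
P=ray(t,[[416.9,231.4],[415.7,244.3]],.042);print("housing face corner caly",(P[:,:2]-c)@e)
E
```

```text
tool_pos: [0.4073, 0.2558, 0.2309]
plate 79.50586 105
hous far 79.77934 24
housing face corner caly [-0.0633501  -0.06563788]
```

View pics/i1sc.png

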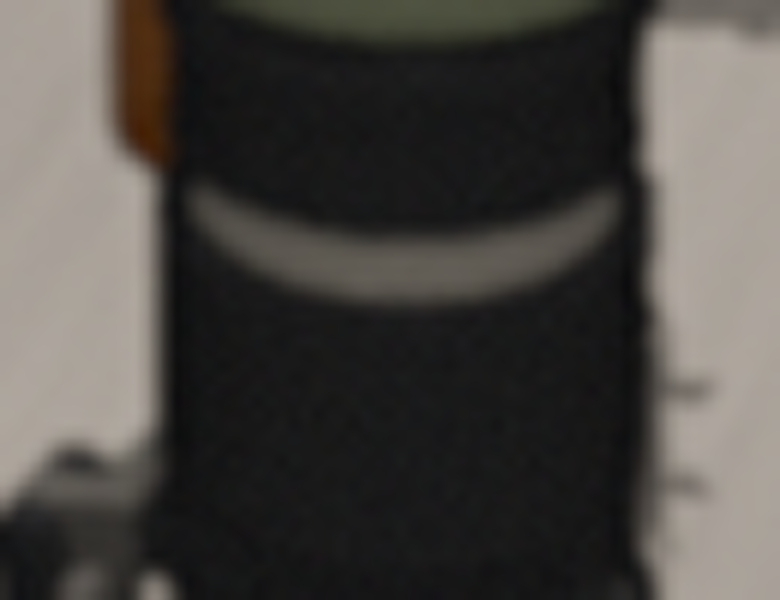

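View pics/i1c.png

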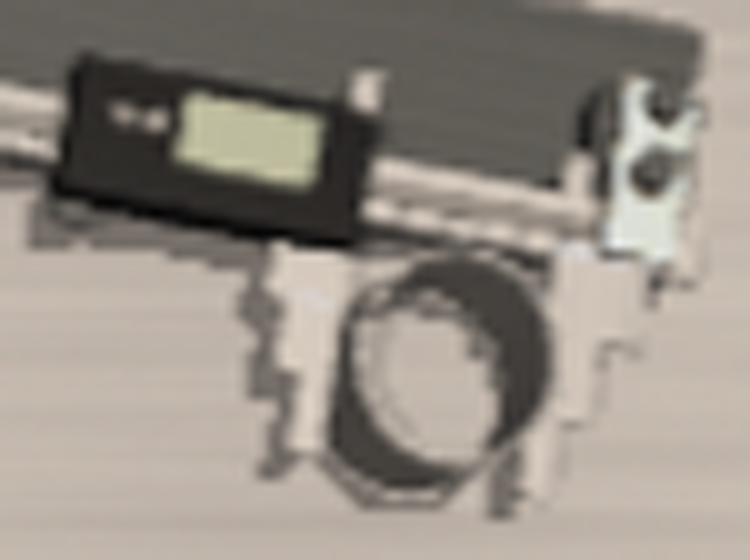

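View pics/i1.png

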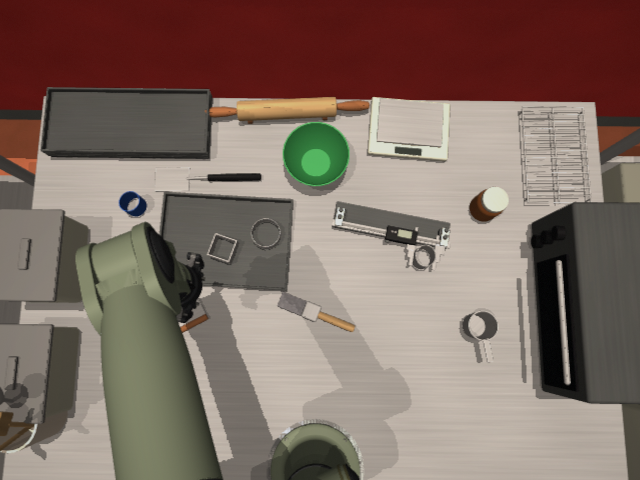

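Housing direction is 79.8° against 79.5° for the beam, so it is square to about 0.3°. The gap from the housing face is about 50.5 mm, which matches the ring's narrow width of about 51 mm. The other things are in place. One clear side view before handing in.

```bash
python3 -m jog '[[-1,-2,-2,0,0,0],[-1,-2,-2,0,0,0],[-1,-2,-2,0,0,0]]'|egrep 'pos'; python3 - <<'E'
from h import *
s=cap("side","j1s");crop(s["pixels"],310,155,80,60,10,"j1sc")
E
```

```text
tool_pos: [0.2998, 0.2207, 0.3313]
```

View pics/j1sc.png

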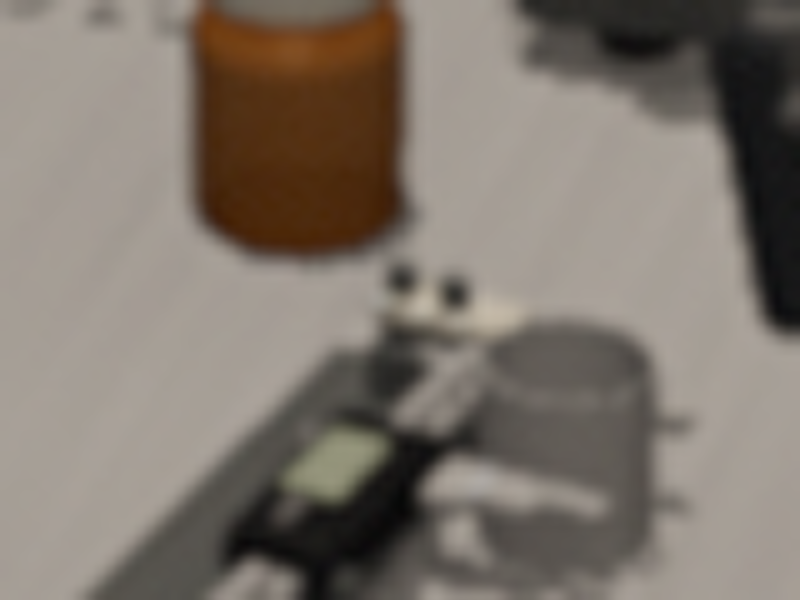

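The side crop shows the ring upright (570,440), with the moving blade (430–605, 480) against it and the fixed jaw behind. The arm is clear, so I hand in.

```bash
python3 -c "
from plant import observe,manip
print(observe()['time']); print(manip.finish_job())"
```

```text
21.675
the job is handed in; nothing more can be done
None
```

The tall steel ring now stands on the table between the caliper jaws, about mid-depth, with the caliper closed on it. I handed the job in at 21.7 s with the arm clear.

I took the ring from the pan and set it down short of the fixed jaw. I then gripped the moving housing across its width and slid it along the beam until both jaws bore on the ring. At that point the push along the beam was about 7.8 N, of which about 2.5–2.9 N was friction, so about 5 N was on the ring. The twist on the wrist agreed, at 5–6 N. I then let go and backed off.

**Last checks:**
- **Standing and contact:** the top and side pictures show the ring upright with both jaw faces against it.
- **Gap:** it measures about 50.5 mm from the last picture and 49.6 mm from the jaw's travel. The ring's narrow width measured about 51 mm, so these agree to about 1.5 mm.
- **Squareness:** the housing is square to the beam within about 0.3°, which is near the picture's resolution.
- **Other things:** they looked undisturbed. In the last full view the arm hid one blue ring and part of the scraper.

**Not confirmed:** I could not measure the pressure left after release. It may be below 5 N, because the jaw can rock back and only its own friction holds it.

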